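Complete the roller kit and present it tilted

TASK

The small blue tote holds two black rollers of one size. Find the one roller of that same diameter and height on the green mat and put it in the tote where it stands on the bench, leaving the three wrong-size rollers where they are. Then take the tote by the thick grip on its wall, lift it well clear of the bench (at least 6 cm, and over the open middle of the bench, touching nothing) and tilt it by about 35 degrees so that its cut-off corner is lowest and all three rollers slide together into that corner; finish while still holding it up, tilted and still.

Things in the scene. Friction and masses are not known exactly. Their poses are not given: they have to be found in the camera images.
- tote: Small loose open-topped blue plastic tote, about 0.3 kg; inside 160 mm along x, 200 mm along y; walls 5 mm thick, their tops 60 mm above the bench. Origin: centre of its underside; z up. Its +x wall (away from the robot) has in its middle a grip, 60 mm long, where the wall is 12 mm thick over its full height (x = 80 to 92 mm). The -x, -y corner is cut off by a slanting wall, 35 mm off each side.
- tote_middle (a point): Centre of the tote's inner floor, 4 mm above its underside. Floor and walls inside are slippery, friction about 0.14 to 0.21: rollers slide at slopes over some 12 degrees, along the walls into a corner over some 25 (the grip is not slippery). The tote's yaw is within about 0.4 rad.
- tote_grip (a point): The middle of the thick grip in the tote's far wall, 40 mm above the tote's underside (20 mm below the rim); pinch it from above across its 12 mm thickness (along the tote's x), one finger inside the tote, one outside.
- pick_corner (a point): Point on the tote's inner floor at the middle of the slanting wall of the cut-off corner, at (-62, -82, 4) mm in the tote's frame: the rollers shall gather here.
- roller_a: Roller 30 mm in diameter, 30 mm high, 25 g, standing loose in the +y half of the tote. Black plastic, upright; its origin is the centre of its underside, its z axis the roller's axis. 
- roller_b: Second roller 30 mm in diameter, 30 mm high, 25 g, standing loose in the +y half of the tote. Black plastic, upright; its origin is the centre of its underside, its z axis the roller's axis. 
- roller_c: The right roller to add: 30 mm in diameter, 30 mm high, 25 g, standing on the mat at one of four places. Black plastic, upright; its origin is the centre of its underside, its z axis the roller's axis. 
- roller_thin: A look-alike roller standing on the mat, the wrong size: 22 mm in diameter, 30 mm high. Black plastic, upright; its origin is the centre of its underside, its z axis the roller's axis. 
- roller_wide: A look-alike roller standing on the mat, the wrong size: 38 mm in diameter, 30 mm high. Black plastic, upright; its origin is the centre of its underside, its z axis the roller's axis. 
- roller_tall: A look-alike roller standing on the mat, the wrong size: 30 mm in diameter but 46 mm high. Black plastic, upright; its origin is the centre of its underside, its z axis the roller's axis. 
- mat: Fixed green mat 210 x 210 mm, 3 mm thick, to the robot's right; four rollers stand on it in a square about 100 mm apart. Origin: centre of its underside.
Not all that is in view belongs to the job. Leave any turquoise look-alike of the roller_wide alone. What is shaped like the roller_tall but purple is not meant.

How it is judged:
By the outcome, as a careful person would: the job done as asked, in the order asked, and still so for the second after the job is handed in, while the arm keeps its last pose, push and grip.
It also fails if it takes over 50 s, if anything falls off the work surface, if the arm or the gripper's body presses on something with over 40 N, if the wrist force passes 120 N, or if a joint passes its speed limit or range.

ROBOT

A 6-joint arm with a two-finger parallel gripper is mounted at the origin on the work surface. World frame = base frame: x ahead of the robot, y to its left, z up, the work surface at z = 0. Lengths are in m, angles in rad, forces in N, time in s.
With the tool pointing down it reaches from about 0.35 to 0.975 m from the base axis. Payload 4.9 kg.
Tool frame: the origin (TCP) lies between the finger pads; the fingertips stand 25 mm ahead of it and the grasp point (between the pads) lies 6 mm ahead of it (manip.tcp_to_tips is the z of the fingertips in the tool frame, in m); z points along the fingers, y is the line along which they close (so a half turn about z gives the same grasp; the last joint's range is limited). The gripper opens to 85 mm and grips with 20 to 120 N. Pads are 22 mm wide; open, the fingers measure 114 mm over their backs; the gripper's body (76 mm by 85 mm) begins 54 mm behind the grasp point. The pads swing forward as they close: fully open they stand 13 mm farther back than shut.
Start: joints at [1.162, 0.053, 1.613, -0, 1.476, -0.119], TCP at [0.179, 0.599, 0.256] pointing down, gripper open.
Joint ranges: [-3.01, 3.01], [-1.01, 2.22], [0.06, 2.58], [-1.02, 4.17], [0.09, 2.62], [-3.14, 3.14]. Speed limits (rad/s): [2.57, 2.57, 3.14, 3.14, 3.14, 3.14].

INTERFACE

Orientations are given as a unit quaternion [w, x, y, z].
In Python, from plant import manip gives the robot as it stands. The module is installed in compiled form; this text tells all that it offers.
- The arm moves only by the tool arm_command, never from a script. Its argument "moves" is a list of rows, each a list of 3 entries, a list of its own where there are three numbers: the opening, from -1 (shut) to 1 (fully open), then the shift along the tool's x, y, z in units of 0.15 m (1.0 is 0.15 m), then the turn about the tool's z in units of 2 pi rad (1.0 is 2 pi rad). A call has 1 to 20 rows; each row is the pose to reach, as a shift and turn from the pose commanded when the call began, along the tool's axes at that moment, turning the shorter way round; what a row does not reach only later rows make up. A row lasts 1/12 s, in which the tool goes at most 41.7 mm and 7.16 degrees, less where a joint would pass 70% of its speed; a pose out of reach is approached as far as the arm can. A call with a number of a shift or a turn outside -1 to 1 is refused whole. A call with a gripper value outside its range is refused whole. The fingers move at their own pace and stop on an object; the grip force is fixed at half the most. Time passes only in rows, so rows that repeat a pose let the fingers close. It gives the time, the measured TCP pose, the force, the opening and the grip force at its end, in the units of the state.
- manip.state(): the state, without advancing time (a new reading comes with each control period).
- manip.grab_frame(name): name is "scene" or "top" or "wrist"; returns a dict with "frame" (420x560x3 uint8, red, green, blue), "fx", "fy", "cx", "cy" (pixels), "R" (3x3) and "t" (3): a world point X has camera coordinates R X + t. Camera axes: x right, y down, z forward; pixel columns grow to the right and rows downward; lengths in m; the calibration is good to about 2 mm. A picture is of the moment at which its call begins. There is no depth.
- manip.job_done(): hands the job in; it is judged then, once.
Trained networks look in a picture, given as the dict that the camera call returned (one of the last four; its "shot" number tells which), for a name from the list of things; names that differ only in an ending like _2 or _b are one class to them, and where a whole thing is asked for, a point or a joint stands for the part that bears it (a point fixed in the world has none). Each returns a list of dicts, best first, with "confidence" (0 to 1); they miss things now and then, are a little off and sometimes report something else, mostly with a low value. They report only what shows in the picture. A call takes as long as a camera call. They do not tell look-alikes from the thing itself.
- manip.search_frame(picture, target): "extent" ([left, top, right, bottom] in pixels, round what is visible of it).
The state is a dict: "time": time; "joint_pos": joint angles; "joint_vel": joint speeds; "joint_efforts": joint torques, N m; "tool_pos": TCP position; "tool_rot": TCP orientation; "contact_force": force on the tool from outside, world axes, zero at the start; "ft_torque": the same for the moment, N m; "gripper_width": opening from 0.0 (shut) to 1.0 (fully open); "grasp_force": force on a finger pad.
Only numpy, scipy, OpenCV 4.12 (cv2) and the standard library are available. Lean on these libraries where they do the work, as an engineer would, in place of code of your own. Each camera call takes 0.05 s, during which the arm holds its last target. There are 200 camera calls.

## Working session

There is one attempt and no reset: what is moved stays moved. The work goes in short steps, Python scripts to look and compute and a tool call to move; the robot and the scene stay as the last step left them, time stands still between calls to the robot, and variables do not carry over. Pictures are saved under pics/ and viewed, at most 10 in all, crops included, and the job is handed in when it is done.

Besides the shell and the picture viewer there is one more tool, called after ">>>" by a JSON object that holds its "api" and its "payload". arm_command: Moves the arm, as the interface text tells. Shifts and turns lie within -1 to 1; 1 stands for 0.15 m of shift or 2 pi rad of turn. Its arguments: {"type":"object","properties":{"moves":{"type":"array"}},"required":["moves"]}

```bash
mkdir -p pics; ls; cat > h.py <<'E'
import numpy as np, cv2, json
from plant import manip
def shot(n,fn=None):
    p=manip.grab_frame(n)
    if fn: cv2.imwrite('pics/'+fn,cv2.cvtColor(p['frame'],cv2.COLOR_RGB2BGR))
    return p
def P(p):
    K=np.array([[p['fx'],0,p['cx']],[0,p['fy'],p['cy']],[0,0,1.]])
    return K@np.c_[p['R'],p['t']]
def proj(p,X):
    q=P(p)@np.r_[X,1]; return q[:2]/q[2]
def back(p,uv,z):
    R=np.array(p['R']);t=np.array(p['t']);d=R.T@np.array([(uv[0]-p['cx'])/p['fx'],(uv[1]-p['cy'])/p['fy'],1]);c=-R.T@t
    return c+d*(z-c[2])/d[2]
E
python3 - <<'E'
from h import *
np.set_printoptions(precision=3,suppress=True)
s=manip.state(); print({k:np.round(v,3) for k,v in s.items()}, manip.tcp_to_tips)
ps=[shot(n) for n in('scene','top')]
for p in ps:
    print('cam',-np.array(p['R']).T@p['t'],p['fx'])
    for t in ('tote','tote_grip','pick_corner','roller_c','roller_thin','roller_wide','roller_tall','mat'):
        print(t,[(np.round(d['extent']).astype(int).tolist(),round(d['confidence'],2)) for d in manip.search_frame(p,t)][:7])
im=np.hstack([cv2.cvtColor(p['frame'],cv2.COLOR_RGB2BGR) for p in ps])
cv2.imwrite('pics/scene.png',im[:,:560]);cv2.imwrite('pics/top.png',im[:,560:])
E
```

```text
pics
{'time': np.float64(0.0), 'joint_pos': array([ 1.162,  0.053,  1.614, -0.   ,  1.476, -0.119]), 'joint_vel': array([ 0.001,  0.002,  0.   , -0.001,  0.001,  0.001]), 'joint_efforts': array([ -0.001, -39.369, -37.018,  -0.   ,   0.007,  -0.   ]), 'tool_pos': array([0.178, 0.598, 0.255]), 'tool_rot': array([-0.   ,  0.144,  0.99 , -0.001]), 'contact_force': array([0.41 , 0.606, 0.277]), 'ft_torque': array([ 0.   , -0.   , -0.034]), 'grasp_force': np.float64(0.0), 'gripper_width': np.float64(1.002)} 0.025
cam [0.982 0.099 0.668] 421.2064004313105
tote [([323, 169, 466, 286], 0.91)]
tote_grip [([324, 165, 467, 286], 0.62)]
pick_corner [([323, 165, 462, 283], 0.94)]
roller_c [([146, 145, 163, 163], 0.84), ([406, 204, 424, 221], 0.83), ([401, 221, 420, 245], 0.8)]
roller_thin [([187, 175, 198, 202], 0.75), ([200, 141, 209, 158], 0.66)]
roller_wide [([134, 178, 157, 203], 0.9), ([103, 246, 130, 270], 0.89), ([143, 242, 171, 276], 0.63)]
roller_tall [([183, 174, 200, 203], 0.78), ([252, 178, 268, 202], 0.7), ([200, 140, 210, 157], 0.58)]
mat [([112, 136, 228, 221], 0.92), ([321, 170, 464, 288], 0.74), ([145, 144, 166, 164], 0.4)]
cam [ 0.397 -0.02   0.9  ] 428.14930870546715
tote [([108, 184, 231, 281], 0.83), ([323, 198, 437, 313], 0.58)]
tote_grip [([104, 187, 234, 282], 0.96)]
pick_corner []
roller_c [([402, 265, 418, 275], 0.7), ([146, 244, 162, 260], 0.63), ([144, 221, 165, 239], 0.62)]
roller_thin [([355, 281, 367, 293], 0.44)]
roller_wide [([383, 156, 402, 174], 0.86), ([383, 219, 407, 240], 0.65), ([358, 280, 367, 294], 0.63), ([349, 159, 369, 181], 0.62)]
roller_tall [([284, 239, 304, 259], 0.79), ([347, 230, 366, 244], 0.67)]
mat [([323, 196, 439, 315], 0.73)]
```

View pics/scene.png

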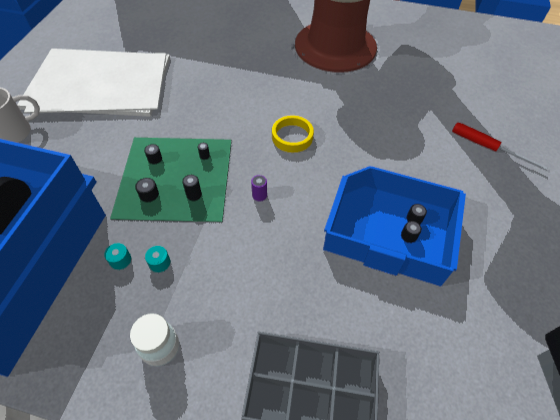

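View pics/top.png

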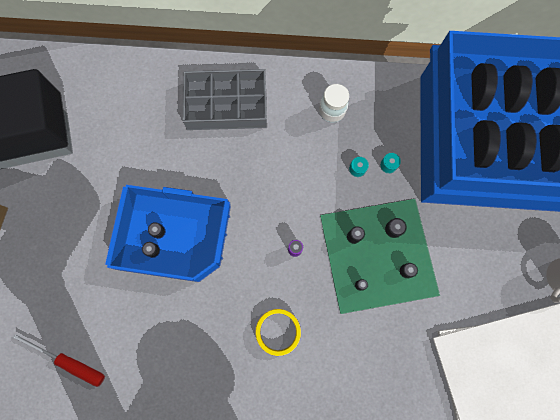

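```bash
cat > fit.py <<'E'
from h import *
from scipy.optimize import minimize
a=np.linspace(0,2*np.pi,24,endpoint=False)
def sil(p,X,S=4):
    m=np.zeros((420*S,560*S),np.uint8)
    q=np.array([proj(p,x) for x in X])
    cv2.fillConvexPoly(m,cv2.convexHull(np.round((q+.5)*S).astype(np.int32)),1)
    return m
def fit(ps,masks,model,x0,step,S=4):
    M=[cv2.resize(m.astype(np.uint8),None,fx=S,fy=S,interpolation=cv2.INTER_NEAREST) for m in masks]
    def c(x):
        r=0
        for p,m in zip(ps,M):
            s=sil(p,model(x),S); r+=1-(s&m).sum()/max(1,(s|m).sum())
        return r
    x0=np.array(x0,float); sx=np.vstack([x0]+[x0+np.eye(len(x0))[i]*step[i] for i in range(len(x0))])
    r=minimize(c,x0,method='Nelder-Mead',options=dict(initial_simplex=sx,xatol=1e-4,fatol=1e-4,maxiter=400))
    return r.x,r.fun
def cyl(x): # x,y,z0,d,h
    return [[x[0]+x[3]/2*np.cos(t),x[1]+x[3]/2*np.sin(t),z] for t in a for z in(x[2],x[2]+x[4])]
O=[(85,105),(-85,105),(-85,-70),(-50,-105),(85,-105)]
def tote(x):
    c,s=np.cos(x[2]),np.sin(x[2])
    return [[x[0]+(c*u-s*v)/1e3,x[1]+(s*u+c*v)/1e3,z] for u,v in O for z in(0,.06)]
def comp(mask,uv):
    n,l=cv2.connectedComponents(mask.astype(np.uint8)); 
    ys,xs=np.nonzero(mask); i=np.argmin((xs-uv[0])**2+(ys-uv[1])**2)
    m=(l==l[ys[i],xs[i]]).astype(np.uint8)
    h=cv2.findContours(m,cv2.RETR_EXTERNAL,cv2.CHAIN_APPROX_NONE)[0]
    o=np.zeros_like(m); cv2.drawContours(o,h,-1,1,-1); return o
E
python3 - <<'E'
from fit import *
np.set_printoptions(precision=4,suppress=True)
ps=[shot('top'),shot('scene')]
hsv=[cv2.cvtColor(p['frame'],cv2.COLOR_RGB2HSV) for p in ps]
bl=[((h[...,0]>105)&(h[...,0]<130)&(h[...,1]>140)&(h[...,2]>50)) for h in hsv]
m=[comp(bl[0],(190,215)),comp(bl[1],(360,225))]
x0=back(ps[0],(168,233),.03)
print('tote',fit(ps,m,tote,[x0[0],x0[1],-.2],[.01,.01,.1],2), [k.sum() for k in m])
# black: not green
nb=[(h[...,1]<110)|(h[...,2]<45) for h in hsv]
for n,t,s in(('A',(409,270),(153,154)),('B',(397,228),(147,190)),('C',(357,234),(192,187)),('D',(361,285),(204,150))):
    mm=[comp(nb[0],t),comp(nb[1],s)]
    x0=back(ps[0],t,.03)
    print(n,[k.sum() for k in mm],*fit(ps,mm,cyl,[x0[0],x0[1],.003,.03,.03],[.005,.005,.003,.004,.006]))
g=lambda p,c,r:cv2.resize(cv2.cvtColor(p['frame'],cv2.COLOR_RGB2BGR)[c[1]-r:c[1]+r,c[0]-r:c[0]+r],(400,400),interpolation=cv2.INTER_CUBIC)
cv2.imwrite('pics/crop.png',np.hstack([g(ps[0],(382,255),60),g(ps[1],(172,178),50)]))
E
```

```text
tote (array([ 0.529 ,  0.2045, -0.0818]), np.float64(0.07558957545653222)) [np.uint64(9449), np.uint64(12319)]
A [np.uint64(235), np.uint64(262)] [ 0.4894 -0.2884  0.0023  0.029   0.0288] 0.13544339638025016
B [np.uint64(340), np.uint64(424)] [ 0.5764 -0.2622  0.0001  0.0364  0.0304] 0.12162690604200221
C [np.uint64(243), np.uint64(372)] [ 0.5541 -0.1765  0.0038  0.0297  0.0429] 0.11949361977456374
D [np.uint64(123), np.uint64(159)] [ 0.4538 -0.1919  0.0053  0.0217  0.027 ] 0.21493402789390958
```

View pics/crop.png

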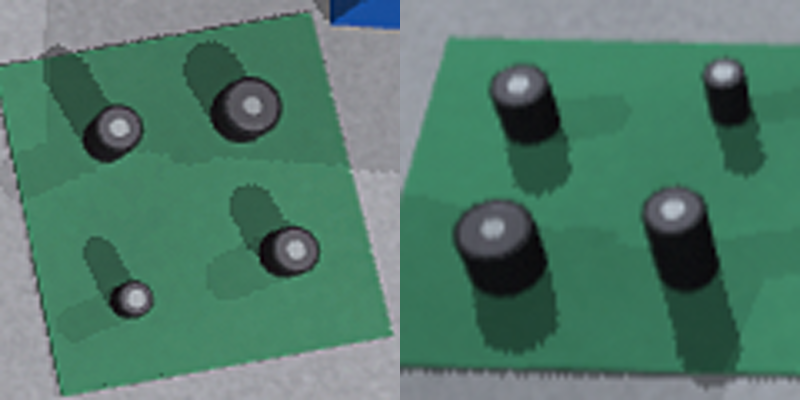

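Candidates in the top view are (357,234), which looks tall, (397,228) wide, (361,285) thin and (409,270). The last one measures 29 × 29 mm and is roller_c, at about (0.489, -0.288). The turquoise rollers at (359,166) and (391,162) and the purple one at (295,247) don't count. The crop confirms it: the right-hand one of the two lower rollers is 30 mm wide and short.

Next I'll travel along the line to it.

>>> {"api": "arm_command", "payload": {"moves": [[1,[-0.61,-0.845,0],0],[1,[-0.61,-0.845,0],0],[1,[-0.61,-0.845,0],0],[1,[-0.61,-0.845,0],0],[1,[-0.61,-0.845,0],0]]}}

```text
time: 1.42
tool_pos: [0.2312, 0.4476, 0.256]
tool_rot: [0.001, 0.146, 0.989, -0.001]
contact_force: [0.3, 1.1, -0.8]
gripper_width: 1.001
grasp_force: 0.0
```

>>> {"api": "arm_command", "payload": {"moves": [[1,[-0.61,-0.845,0],0],[1,[-0.61,-0.845,0],0],[1,[-0.61,-0.845,0],0],[1,[-0.61,-0.845,0],0],[1,[-0.61,-0.845,0],0]]}}

```text
time: 1.83
tool_pos: [0.283, 0.3006, 0.2566]
tool_rot: [0.001, 0.147, 0.989, -0.0]
contact_force: [-0.4, 0.6, 0.3]
gripper_width: 0.999
grasp_force: 0.0
```

>>> {"api": "arm_command", "payload": {"moves": [[1,[-0.61,-0.845,0],0],[1,[-0.61,-0.845,0],0],[1,[-0.61,-0.845,0],0],[1,[-0.61,-0.845,0],0],[1,[-0.61,-0.845,0],0]]}}

```text
time: 2.25
tool_pos: [0.3346, 0.1528, 0.2568]
tool_rot: [0.001, 0.148, 0.989, -0.0]
contact_force: [-0.4, 0.3, 1.0]
gripper_width: 1.002
grasp_force: 0.0
```

>>> {"api": "arm_command", "payload": {"moves": [[1,[-0.61,-0.845,0],0],[1,[-0.61,-0.845,0],0],[1,[-0.61,-0.845,0],0],[1,[-0.61,-0.845,0],0],[1,[-0.61,-0.845,0],0]]}}

```text
time: 2.67
tool_pos: [0.386, 0.0052, 0.2567]
tool_rot: [0.0, 0.147, 0.989, -0.001]
contact_force: [0.3, 1.0, -0.2]
gripper_width: 1.005
grasp_force: 0.0
```

Before carrying anything, I'll check here how the arm behaves at its reach limit. The moves have no tilt axis, and I'll need a tilt later.

>>> {"api": "arm_command", "payload": {"moves": [[1,[0,0,-1],0],[1,[0,0,-1],0],[1,[0,0,-1],0],[1,[0,0,-1],0],[1,[0,0,-1],0]]}}

```text
time: 3.08
tool_pos: [0.3862, 0.0095, 0.414]
tool_rot: [0.006, 0.144, 0.99, 0.0]
contact_force: [0.5, 0.0, 0.9]
gripper_width: 1.001
grasp_force: 0.0
```

>>> {"api": "arm_command", "payload": {"moves": [[1,[0,0,-1],0],[1,[0,0,-1],0],[1,[0,0,-1],0],[1,[0,0,-1],0],[1,[0,0,-1],0]]}}

```text
time: 3.5
tool_pos: [0.3849, 0.0096, 0.5626]
tool_rot: [0.005, 0.143, 0.99, 0.0]
contact_force: [0.3, 0.2, 0.5]
gripper_width: 1.001
grasp_force: 0.0
```

>>> {"api": "arm_command", "payload": {"moves": [[1,[0,0,-1],0],[1,[0,0,-1],0],[1,[0,0,-1],0],[1,[0,0,-1],0],[1,[0,0,-1],0]]}}

```text
time: 3.92
tool_pos: [0.3842, 0.0096, 0.7111]
tool_rot: [0.004, 0.144, 0.99, 0.0]
contact_force: [-0.4, 0.9, 1.2]
gripper_width: 1.0
grasp_force: 0.0
```

```bash
python3 -c "
from h import *
s=manip.state();print(np.round(s['joint_pos'],3),s['tool_pos'],s['tool_rot'])"
```

```text
[-1.700e-01 -3.550e-01  1.210e+00  1.000e-03  2.278e+00 -1.452e+00] [0.38421315 0.00958213 0.71114105] [3.86704172e-03 1.43530423e-01 9.89638338e-01 1.54155039e-04]
```

>>> {"api": "arm_command", "payload": {"moves": [[1,[0,0,-1],0],[1,[0,0,-1],0],[1,[0,0,-1],0],[1,[0,0,-1],0],[1,[0,0,-1],0]]}}

```text
time: 4.33
tool_pos: [0.3842, 0.0094, 0.8596]
tool_rot: [0.003, 0.144, 0.99, 0.0]
contact_force: [-0.6, 0.9, -0.5]
gripper_width: 1.0
grasp_force: 0.0
```

>>> {"api": "arm_command", "payload": {"moves": [[1,[0,0,-1],0],[1,[0,0,-1],0],[1,[0,0,-1],0],[1,[0,0,-1],0],[1,[0,0,-1],0]]}}

```text
time: 4.75
tool_pos: [0.3838, 0.0091, 0.907]
tool_rot: [0.022, 0.144, 0.989, -0.001]
contact_force: [-0.2, -0.1, 0.1]
gripper_width: 1.004
grasp_force: 0.0
```

```bash
python3 -c "
from h import *
s=manip.state();print(np.round(s['joint_pos'],3),s['tool_pos'],s['tool_rot'])"
```

```text
[-1.710e-01 -2.000e-03  4.820e-01  0.000e+00  2.619e+00 -1.453e+00] [0.38377046 0.00905293 0.90699677] [ 2.16075294e-02  1.43903272e-01  9.89355691e-01 -5.28886710e-04]
```

>>> {"api": "arm_command", "payload": {"moves": [[1,[0,0,-1],0],[1,[0,0,-1],0],[1,[0,0,-1],0],[1,[0,0,-1],0],[1,[0,0,-1],0]]}}

```text
time: 5.17
tool_pos: [0.3766, 0.0097, 0.9228]
tool_rot: [0.043, 0.144, 0.989, -0.001]
contact_force: [-0.3, -0.2, 0.1]
gripper_width: 1.001
grasp_force: 0.0
```

```bash
python3 -c "
from h import *
s=manip.state();print(np.round(s['joint_pos'],3),s['tool_pos'],s['tool_rot'])"
```

```text
[-0.173  0.006  0.431  0.     2.619 -1.453] [0.37662758 0.00969398 0.92276696] [ 0.04267594  0.14423313  0.98862241 -0.00113772]
```

>>> {"api": "arm_command", "payload": {"moves": [[1,[0,0,1],0],[1,[0,0,1],0],[1,[0,0,1],0],[1,[0,0,1],0],[1,[0,0,1],0]]}}

```text
time: 5.58
tool_pos: [0.3922, 0.007, 0.7622]
tool_rot: [0.033, 0.144, 0.989, -0.001]
contact_force: [2.5, -0.8, -2.9]
gripper_width: 1.003
grasp_force: 0.0
```

```bash
python3 -c "
from h import *
s=manip.state();print(np.round(s['joint_pos'],3),s['tool_pos'],s['tool_rot'])"
```

```text
[-0.173 -0.298  1.07   0.     2.304 -1.454] [0.3921662  0.00696807 0.76221527] [ 3.29593876e-02  1.44318208e-01  9.88981902e-01 -8.54744769e-04]
```

>>> {"api": "arm_command", "payload": {"moves": [[1,[0,0,1],0],[1,[0,0,1],0],[1,[0,0,1],0],[1,[0,0,1],0],[1,[0,0,1],0]]}}

```text
time: 6.0
tool_pos: [0.4028, 0.0051, 0.6193]
tool_rot: [0.038, 0.144, 0.989, -0.001]
contact_force: [0.3, -1.2, -0.1]
gripper_width: 0.994
grasp_force: 0.0
```

>>> {"api": "arm_command", "payload": {"moves": [[1,[0,0,1],0],[1,[0,0,1],0],[1,[0,0,1],0],[1,[0,0,1],0],[1,[0,0,1],0]]}}

```text
time: 6.42
tool_pos: [0.4149, 0.0029, 0.4717]
tool_rot: [0.04, 0.144, 0.989, -0.001]
contact_force: [1.3, -0.6, -1.0]
gripper_width: 1.001
grasp_force: 0.0
```

>>> {"api": "arm_command", "payload": {"moves": [[1,[0,0,1],0],[1,[0,0,1],0],[1,[0,0,1],0],[1,[0,0,1],0],[1,[0,0,1],0]]}}

```text
time: 6.83
tool_pos: [0.4274, 0.0008, 0.3235]
tool_rot: [0.04, 0.144, 0.989, -0.001]
contact_force: [-1.0, -0.3, 0.1]
gripper_width: 1.002
grasp_force: 0.0
```

```bash
python3 -c "
from h import *
s=manip.state();print(np.round(s['joint_pos'],3),s['tool_pos'],s['tool_rot'])"
```

```text
[-0.173 -0.532  1.993  0.     1.6   -1.454] [0.42738749 0.00080322 0.32353152] [ 0.0401546   0.14434202  0.98871221 -0.00107501]
```

>>> {"api": "arm_command", "payload": {"moves": [[1,[0.8,-0.24,0],0],[1,[0.8,-0.24,0],0],[1,[0.8,-0.24,0],0],[1,[0.8,-0.24,0],0],[1,[0.8,-0.24,0],0]]}}

```text
time: 7.25
tool_pos: [0.3028, 0.0003, 0.3223]
tool_rot: [0.05, 0.145, 0.988, -0.002]
contact_force: [0.4, -0.5, 0.8]
gripper_width: 1.0
grasp_force: 0.0
```

```bash
python3 -c "
from h import *
s=manip.state();print(np.round(s['joint_pos'],3),s['tool_pos'],s['tool_rot'])"
```

```text
[-0.253 -0.938  2.214  0.007  1.765 -1.531] [3.02824088e-01 2.79541032e-04 3.22345113e-01] [ 0.0503165   0.14461727  0.98820556 -0.00196682]
```

>>> {"api": "arm_command", "payload": {"moves": [[1,[0.6,-0.18,0],0],[1,[0.6,-0.18,0],0],[1,[0.6,-0.18,0],0],[1,[0.6,-0.18,0],0]]}}

```text
time: 7.58
tool_pos: [0.273, 0.0014, 0.3194]
tool_rot: [0.029, 0.144, 0.989, -0.004]
contact_force: [-0.4, -0.5, 0.4]
gripper_width: 0.998
grasp_force: 0.0
```

```bash
python3 -c "
from h import *
s=manip.state();print(np.round(s['joint_pos'],3),s['tool_pos'],s['tool_rot'])"
```

```text
[-0.27  -1.006  2.247  0.     1.842 -1.551] [0.27303741 0.00143032 0.31944169] [ 0.02937889  0.14439729  0.98907678 -0.00366452]
```

>>> {"api": "arm_command", "payload": {"moves": [[1,[0.9,-0.27,0],0],[1,[0.9,-0.27,0],0],[1,[0.9,-0.27,0],0]]}}

```text
time: 7.83
tool_pos: [0.2631, 0.0039, 0.3282]
tool_rot: [0.014, 0.144, 0.989, -0.006]
contact_force: [0.2, -0.2, -0.8]
gripper_width: 0.998
grasp_force: 0.0
```

```bash
python3 -c "
from h import *
s=manip.state();print(np.round(s['joint_pos'],3),s['tool_pos'],s['tool_rot'])"
```

```text
[-0.262 -1.008  2.232 -0.009  1.888 -1.546] [0.26312065 0.00389168 0.32817684] [ 0.01407659  0.144434    0.98939545 -0.00610901]
```

>>> {"api": "arm_command", "payload": {"moves": [[1,[0.9,-0.2,0],0],[1,[0.9,-0.2,0],0],[1,[0.9,-0.2,0],0]]}}

```text
time: 8.08
tool_pos: [0.2519, 0.0169, 0.3421]
tool_rot: [0.0, 0.145, 0.989, -0.009]
contact_force: [0.5, 0.9, 0.4]
gripper_width: 0.999
grasp_force: 0.0
```

```bash
cat > st.py <<'E'
from h import *
from scipy.spatial.transform import Rotation as Ro
np.set_printoptions(precision=4,suppress=True)
import sys
s=manip.state();w,x,y,z=s['tool_rot'];R=Ro.from_quat([x,y,z,w]).as_matrix()
print(s['time'],'J',s['joint_pos'],'p',s['tool_pos'],'q',s['tool_rot'],'\n',R)
for a in sys.argv[1:]:
    t=np.array(eval(a)); print('to',t,'units',R.T@(t-s['tool_pos'])/.15)
E
python3 st.py "[.4894,-.2884,.13]"
```

```text
8.0833 J [-0.2119 -1.0091  2.2096 -0.0199  1.9396 -1.4996] p [0.2519 0.0169 0.3421] q [ 0.0001  0.1446  0.9894 -0.0093] 
 [[-0.9582  0.2862 -0.0026]
 [ 0.2862  0.958  -0.0184]
 [-0.0028 -0.0184 -0.9998]]
to [ 0.4894 -0.2884  0.13  ] units [-2.0959 -1.4705  1.4476]
```

>>> {"api": "arm_command", "payload": {"moves": [[1,[-0.7,-0.49,0.48],0],[1,[-0.7,-0.49,0.48],0],[1,[-0.7,-0.49,0.48],0],[1,[-0.7,-0.49,0.48],0]]}}

```text
time: 8.42
tool_pos: [0.3317, -0.0869, 0.2683]
tool_rot: [-0.001, 0.145, 0.989, -0.009]
contact_force: [0.8, 0.7, 0.8]
gripper_width: 0.998
grasp_force: 0.0
```

>>> {"api": "arm_command", "payload": {"moves": [[1,[-0.7,-0.49,0.48],0],[1,[-0.7,-0.49,0.48],0],[1,[-0.7,-0.49,0.48],0],[1,[-0.7,-0.49,0.48],0]]}}

```text
time: 8.75
tool_pos: [0.4111, -0.1889, 0.1976]
tool_rot: [-0.002, 0.145, 0.989, -0.009]
contact_force: [0.1, 0.5, 0.8]
gripper_width: 0.998
grasp_force: 0.0
```

>>> {"api": "arm_command", "payload": {"moves": [[1,[-0.7,-0.49,0.48],0],[1,[-0.7,-0.49,0.48],0],[1,[-0.7,-0.49,0.48],0],[1,[-0.7,-0.49,0.48],0],[1,[-0.7,-0.49,0.48],0],[1,[-0.7,-0.49,0.48],0]]}}

```text
time: 9.25
tool_pos: [0.4895, -0.2889, 0.1285]
tool_rot: [-0.002, 0.145, 0.989, -0.009]
contact_force: [-0.9, 0.2, 0.5]
gripper_width: 0.997
grasp_force: 0.0
```

```bash
python3 st.py "[.4894,-.2884,.10]" "[.4894,-.2884,.032]"; python3 - <<'E'
from h import *
p=shot('wrist')
for t in ('roller_c','roller_wide'):
  for d in manip.search_frame(p,t): print(t,np.round(d['extent']),d['confidence'])
im=cv2.cvtColor(p['frame'],cv2.COLOR_RGB2BGR)
u=proj(p,[.4894,-.2884,.033]);print(u)
cv2.circle(im,tuple(int(v) for v in u),3,(0,0,255),-1);cv2.imwrite('pics/w1.png',im)
E
```

```text
9.25 J [-0.6565  0.0307  1.8575 -0.0175  1.2479 -1.9308] p [ 0.4895 -0.2889  0.1285] q [-0.0016  0.145   0.9894 -0.0086] 
 [[-0.958   0.2868 -0.0057]
 [ 0.2869  0.9578 -0.0166]
 [ 0.0007 -0.0176 -0.9998]]
to [ 0.4894 -0.2884  0.1   ] units [0.0017 0.0061 0.1901]
to [ 0.4894 -0.2884  0.032 ] units [0.0014 0.0141 0.6433]
roller_c [253. 196. 304. 251.] 0.61
roller_wide [319. 285. 377. 353.] 0.87
[279.90276758 229.8653458 ]
```

View pics/w1.png

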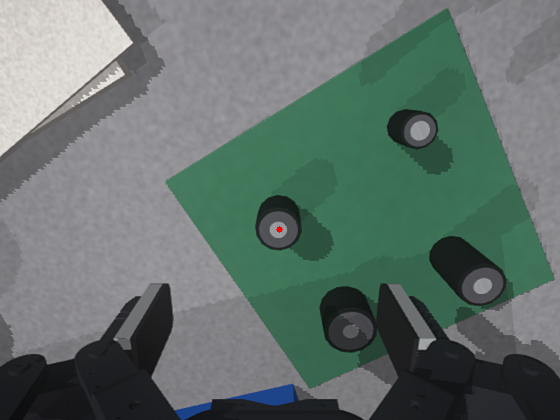

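The marker sits on the roller top at (279,230), and the wide roller at (348,330) and thin one at (413,130) are clear of the fingers. Descending and gripping.

>>> {"api": "arm_command", "payload": {"moves": [[0.6,[0,0.014,0.4],0],[0.3,[0,0.014,0.64],0],[0.3,[0,0.014,0.64],0],[0,[0,0.014,0.64],0],[0,[0,0.014,0.64],0],[-1,[0,0.014,0.64],0],[-1,[0,0.014,0.64],0],[-1,[0,0.014,0.64],0],[-1,[0,0.014,0.64],0],[-1,[0,0.014,0.64],0]]}}

```text
time: 10.23
tool_pos: [0.4916, -0.29, 0.0372]
tool_rot: [0.002, 0.145, 0.989, -0.011]
contact_force: [-0.8, 0.5, 7.4]
gripper_width: 0.325
grasp_force: 59.6
```

>>> {"api": "arm_command", "payload": {"moves": [[-1,[0,0,-0.3],0],[-1,[0,0,-0.7],0],[-1,[0,0,-0.7],0],[-1,[0,0,-0.7],0]]}}

```text
time: 10.57
tool_pos: [0.4937, -0.2895, 0.1476]
tool_rot: [0.006, 0.145, 0.989, -0.013]
contact_force: [-1.0, 0.1, 0.1]
gripper_width: 0.332
grasp_force: 59.2
```

```bash
python3 st.py "[.506,.166,.16]"
```

```text
10.5667 J [-0.6527  0.0082  1.846  -0.0178  1.2648 -1.9278] p [ 0.4937 -0.2895  0.1476] q [ 0.0058  0.1447  0.9894 -0.0129] 
 [[-0.958   0.2866  0.0077]
 [ 0.2863  0.9578 -0.0273]
 [-0.0152 -0.0239 -0.9996]]
to [0.506 0.166 0.16 ] units [ 0.7898  2.9298 -0.1649]
```

>>> {"api": "arm_command", "payload": {"moves": [[-1,[0.263,0.977,-0.055],0],[-1,[0.263,0.977,-0.055],0],[-1,[0.263,0.977,-0.055],0],[-1,[0.263,0.977,-0.055],0],[-1,[0.263,0.977,-0.055],0]]}}

```text
time: 10.98
tool_pos: [0.4939, -0.1307, 0.1443]
tool_rot: [-0.0, 0.143, 0.99, -0.009]
contact_force: [-0.1, -0.7, -0.2]
gripper_width: 0.327
grasp_force: 59.3
```

>>> {"api": "arm_command", "payload": {"moves": [[-1,[0.263,0.977,-0.055],0],[-1,[0.263,0.977,-0.055],0],[-1,[0.263,0.977,-0.055],0],[-1,[0.263,0.977,-0.055],0],[-1,[0.263,0.977,-0.055],0]]}}

```text
time: 11.4
tool_pos: [0.4984, 0.0205, 0.1501]
tool_rot: [-0.0, 0.142, 0.99, -0.009]
contact_force: [0.2, 0.4, -0.4]
gripper_width: 0.325
grasp_force: 59.5
```

>>> {"api": "arm_command", "payload": {"moves": [[-1,[0.263,0.977,-0.055],0],[-1,[0.263,0.977,-0.055],0],[-1,[0.263,0.977,-0.055],0],[-1,[0.263,0.977,-0.055],0],[-1,[0.263,0.977,-0.055],0],[-1,[0.263,0.977,-0.055],0]]}}

```text
time: 11.9
tool_pos: [0.5029, 0.1691, 0.1552]
tool_rot: [-0.0, 0.144, 0.99, -0.01]
contact_force: [0.5, -0.1, -0.6]
gripper_width: 0.324
grasp_force: 59.6
```

```bash
python3 st.py "[.506,.166,.041]"; python3 - <<'E'
from h import *
p=shot('scene','s2.png')
w=shot('wrist')
for n,u,v in (('grip',80,0),('grip2',92,0),('corner',-62,-82),('put',-20,-40)):
    c,s=np.cos(-.0818),np.sin(-.0818)
    X=[.529+(c*u-s*v)/1e3,.2045+(s*u+c*v)/1e3,.06 if n[0]=='g' else .004]
    print(n,np.round(X,4)); q=proj(w,X); cv2.circle(w['frame'],tuple(int(k) for k in q),3,(255,0,0),-1)
cv2.imwrite('pics/w2.png',cv2.cvtColor(w['frame'],cv2.COLOR_RGB2BGR))
E
```

```text
11.9 J [ 0.1929 -0.0828  1.9206 -0.0187  1.3108 -1.0845] p [0.5029 0.1691 0.1552] q [-0.0003  0.1438  0.9896 -0.0097] 
 [[-0.9587  0.2845 -0.0034]
 [ 0.2845  0.9585 -0.0191]
 [-0.0022 -0.0193 -0.9998]]
to [0.506 0.166 0.041] units [-0.0242  0.0006  0.7618]
grip [0.6087 0.198  0.06  ]
grip2 [0.6207 0.197  0.06  ]
corner [0.4605 0.1278 0.004 ]
put [0.5058 0.1663 0.004 ]
```

View pics/w2.png

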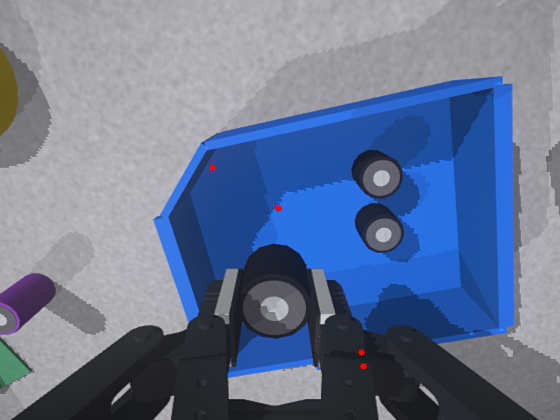

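Roller_c is held at (275,300), over the free half of the tote. Rollers a and b are at (380,180) and (382,235), well away. Placing it.

>>> {"api": "arm_command", "payload": {"moves": [[-1,[-0.02,0,0.25],0],[-1,[-0.02,0,0.5],0],[-1,[-0.02,0,0.68],0],[-1,[-0.02,0,0.76],0],[-1,[-0.02,0,0.76],0],[-1,[-0.02,0,0.76],0],[0,[-0.02,0,0.76],0],[0,[-0.02,0,0.76],0],[0,[-0.02,0,0.76],0]]}}

```text
time: 12.75
tool_pos: [0.5061, 0.1658, 0.0426]
tool_rot: [0.001, 0.145, 0.989, -0.009]
contact_force: [-0.5, -0.3, 0.5]
gripper_width: 0.498
grasp_force: 0.0
```

>>> {"api": "arm_command", "payload": {"moves": [[0,[0,0,-0.3],0],[0,[0,0,-0.6],0],[0,[0,0,-0.9],0],[0.4,[0,0,-0.9],0],[0.4,[0,0,-0.9],0]]}}

```text
time: 13.17
tool_pos: [0.5088, 0.1691, 0.1828]
tool_rot: [0.005, 0.145, 0.989, -0.007]
contact_force: [0.9, 0.9, -0.0]
gripper_width: 0.701
grasp_force: 0.0
```

```bash
python3 - <<'E'
from fit import *
np.set_printoptions(precision=4,suppress=True)
ps=[shot('top'),shot('scene'),shot('wrist')]
for p in ps: cv2.imwrite('pics/x%d.png'%ps.index(p) if 0 else 'pics/x%d.png'%[id(q) for q in ps].index(id(p)),cv2.cvtColor(p['frame'],cv2.COLOR_RGB2BGR))
E
python3 st.py
```

```text
13.3167 J [ 0.1901 -0.0988  1.9005 -0.0177  1.3486 -1.0862] p [0.5048 0.1682 0.1751] q [-0.0013  0.1447  0.9894 -0.0096] 
 [[-0.9581  0.2863 -0.0053]
 [ 0.2864  0.9579 -0.0187]
 [-0.0003 -0.0194 -0.9998]]
```

View pics/x1.png

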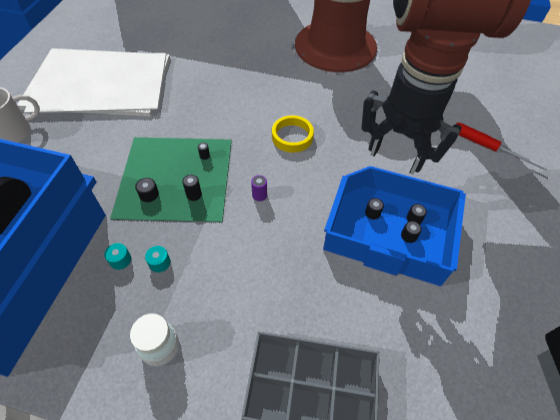

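Roller_c now stands in the tote at (374,208), next to a and b at (417,213) and (411,231). The fingers are clear. I'll refine the tote pose with the grip included in the model, and work out the approach.

```bash
python3 - <<'E'
import fit as F
from fit import *
np.set_printoptions(precision=4,suppress=True)
ps=[shot('top'),shot('scene')]
im=[cv2.imread('pics/'+n) for n in('top.png','scene.png')]
hsv=[cv2.cvtColor(i,cv2.COLOR_BGR2HSV) for i in im]
bl=[((h[...,0]>105)&(h[...,0]<130)&(h[...,1]>140)&(h[...,2]>50)) for h in hsv]
m=[comp(bl[0],(190,215)),comp(bl[1],(360,225))]
old=F.sil
G=[(80,30),(92,30),(92,-30),(80,-30)]
def T(x):
    c,s=np.cos(x[2]),np.sin(x[2])
    return [[[x[0]+(c*u-s*v)/1e3,x[1]+(s*u+c*v)/1e3,z+x[3]] for u,v in Q for z in(0,.06)] for Q in(O,G)]
F.sil=lambda p,X,S=4: old(p,X[0],S)|old(p,X[1],S)
r=fit(ps,m,T,[.529,.2045,-.08,0],[.01,.01,.08,.005],4); print(r)
x=r[0];c,s=np.cos(x[2]),np.sin(x[2])
for i,p in enumerate(ps):
    k=im[i]
    for Q in T(x):
        for X in Q: cv2.circle(k,tuple(int(round(v)) for v in proj(p,X)),1,(0,0,255),-1)
cv2.imwrite('pics/ov.png',np.hstack([cv2.resize(im[0][170:300,90:250],(400,325)),cv2.resize(im[1][150:300,310:480],(368,325))]))
g=[x[0]+c*.086,x[1]+s*.086,.055];print(g)
import subprocess;print(subprocess.run(['python3','st.py',str([float(v) for v in g[:2]]+[.16])],capture_output=True,text=True).stdout)
E
```

```text
(array([ 0.5277,  0.2051, -0.0788, -0.0004]), np.float64(0.06550109315682595))
[np.float64(0.6134517733970785), np.float64(0.19829033268618387), 0.055]
13.4167 J [ 0.19   -0.0975  1.9016 -0.0178  1.3487 -1.0862] p [0.5042 0.1681 0.1738] q [-0.0024  0.1448  0.9894 -0.01  ] 
 [[-0.9581  0.2864 -0.0077]
 [ 0.2865  0.9579 -0.0192]
 [ 0.0019 -0.0206 -0.9998]]
to [0.6135 0.1983 0.16  ] units [-0.6401  0.4035  0.0825]
```

View pics/ov.png

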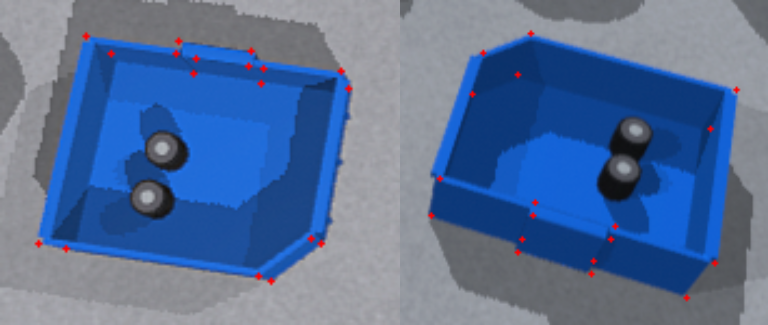

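>>> {"api": "arm_command", "payload": {"moves": [[0.2,[-0.64,0.404,0.08],0.216],[0.2,[-0.64,0.404,0.08],0.216],[0.2,[-0.64,0.404,0.08],0.216],[0.2,[-0.64,0.404,0.08],0.216],[0.2,[-0.64,0.404,0.08],0.216],[0.2,[-0.64,0.404,0.08],0.216],[0.2,[-0.64,0.404,0.08],0.216],[0.2,[-0.64,0.404,0.08],0.216],[0.2,[-0.64,0.404,0.08],0.216],[0.2,[-0.64,0.404,0.08],0.216],[0.2,[-0.64,0.404,0.08],0.216],[0.2,[-0.64,0.404,0.08],0.216],[0.2,[-0.64,0.404,0.08],0.216]]}}

```text
time: 14.5
tool_pos: [0.614, 0.1984, 0.1612]
tool_rot: [0.005, 0.733, 0.68, -0.009]
contact_force: [0.4, -0.4, 0.2]
gripper_width: 0.598
grasp_force: 0.0
```

```bash
python3 st.py "[.6135,.1983,.05]"; python3 - <<'E'
from h import *
w=shot('wrist')
c,s=np.cos(-.0788),np.sin(-.0788)
for u,v in((80,30),(80,-30),(92,30),(92,-30),(86,0)):
    q=proj(w,[.5277+(c*u-s*v)/1e3,.2051+(s*u+c*v)/1e3,.06]); print(q.round()); cv2.circle(w['frame'],tuple(int(k) for k in q),2,(255,0,0),-1)
cv2.imwrite('pics/w3.png',cv2.cvtColor(w['frame'],cv2.COLOR_RGB2BGR))
E
```

```text
14.5 J [ 0.2042  0.1796  1.6382 -0.0177  1.3345  0.2826] p [0.614  0.1984 0.1612] q [ 0.0046  0.7328  0.6804 -0.009 ] 
 [[ 0.0741  0.9972 -0.0068]
 [ 0.9971 -0.0742 -0.019 ]
 [-0.0195 -0.0054 -0.9998]]
to [0.6135 0.1983 0.05  ] units [0.0133 0.0008 0.7414]
[265. 177.]
[265. 264.]
[285. 177.]
[283. 264.]
[275. 223.]
```

View pics/w3.png

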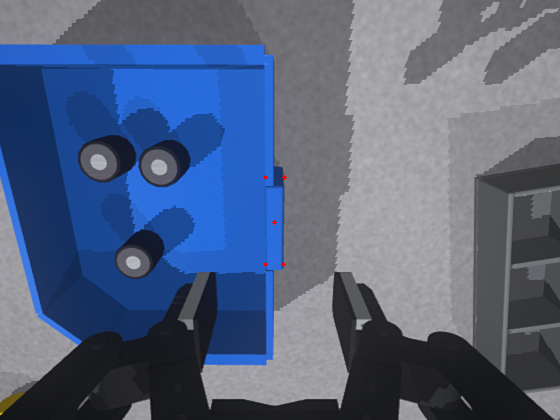

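The markers match the grip (columns 266–284) across its thickness. It sits about 4 mm further toward -y than modelled, so I'll correct for that, then grip and lift.

>>> {"api": "arm_command", "payload": {"moves": [[0.2,[-0.01,0,0.27],0],[0.2,[-0.01,0,0.5],0],[0.2,[-0.01,0,0.7],0],[0.2,[-0.01,0,0.77],0],[0.2,[-0.01,0,0.77],0],[-1,[-0.01,0,0.77],0],[-1,[-0.01,0,0.77],0],[-1,[-0.01,0,0.77],0],[-1,[-0.01,0,0.77],0],[-1,[-0.01,0,0.77],0],[-1,[-0.01,0,0.77],0]]}}

```text
time: 15.47
tool_pos: [0.6163, 0.1955, 0.0508]
tool_rot: [0.007, 0.734, 0.679, -0.006]
contact_force: [-0.4, 1.5, 6.0]
gripper_width: 0.13
grasp_force: 59.6
```

>>> {"api": "arm_command", "payload": {"moves": [[-1,[0,0,-0.1],0],[-1,[0,0,-0.2],0],[-1,[0,0,-0.35],0],[-1,[0,0,-0.5],0],[-1,[0,0,-0.7],0],[-1,[0,0,-0.9],0],[-1,[0,0,-1],0],[-1,[0,0,-1],0]]}}

```text
time: 16.13
tool_pos: [0.6175, 0.1985, 0.2043]
tool_rot: [0.008, 0.734, 0.679, -0.003]
contact_force: [0.7, -0.1, -2.5]
gripper_width: 0.135
grasp_force: 59.1
```

```bash
python3 st.py; python3 - <<'E'
from h import *
p=shot('scene','s4.png')
E
```

```text
16.1333 J [ 0.2031  0.1423  1.6051 -0.0176  1.3913  0.2831] p [0.6175 0.1985 0.2043] q [ 0.0082  0.7337  0.6794 -0.0032] 
 [[ 0.0768  0.997   0.0064]
 [ 0.9969 -0.0767 -0.0163]
 [-0.0158  0.0077 -0.9998]]
```

View pics/s4.png

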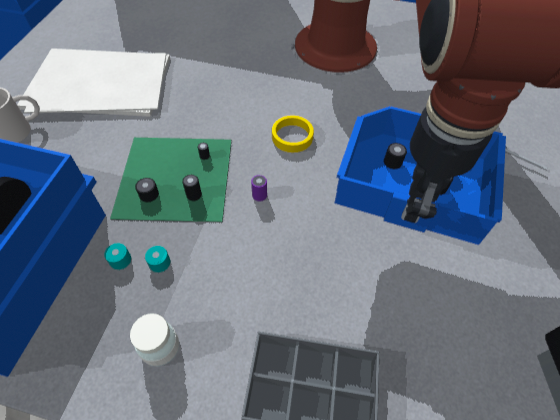

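The tote is held level, with its rollers inside. I'll raise it further and yaw it so the cut corner faces the robot within the arm's plane. Then I'll go to the outer reach limit, where the tool tips outward, and that's how I get the tilt.

>>> {"api": "arm_command", "payload": {"moves": [[-1,[0,0,-0.2],0.02],[-1,[0,0,-0.4],0.04],[-1,[0,0,-0.6],0.06],[-1,[0,0,-0.8],0.08],[-1,[0,0,-1],0.092],[-1,[0,0,-1],0.092],[-1,[0,0,-1],0.092]]}}

```text
time: 16.77
tool_pos: [0.6157, 0.2005, 0.3475]
tool_rot: [0.008, 0.897, 0.443, -0.005]
contact_force: [0.3, 0.2, -2.9]
gripper_width: 0.132
grasp_force: 59.3
```

>>> {"api": "arm_command", "payload": {"moves": [[-1,[0.1,0.13,0],0],[-1,[0.25,0.32,0],0],[-1,[0.4,0.52,0],0],[-1,[0.61,0.79,0],0],[-1,[0.61,0.79,0],0]]}}

```text
time: 17.18
tool_pos: [0.7683, 0.1995, 0.3361]
tool_rot: [0.006, 0.897, 0.442, -0.011]
contact_force: [-0.2, 0.4, -5.2]
gripper_width: 0.131
grasp_force: 59.4
```

>>> {"api": "arm_command", "payload": {"moves": [[-1,[0.15,0.2,0],0],[-1,[0.3,0.4,0],0],[-1,[0.45,0.6,0],0],[-1,[0.61,0.79,0],0],[-1,[0.61,0.79,0],0]]}}

```text
time: 17.6
tool_pos: [0.9194, 0.1999, 0.3288]
tool_rot: [0.006, 0.897, 0.442, -0.013]
contact_force: [0.4, -1.2, -7.5]
gripper_width: 0.132
grasp_force: 59.2
```

```bash
python3 st.py
```

```text
17.6 J [ 0.1401  0.8885  0.4027 -0.0193  1.8711  0.7904] p [0.9194 0.1999 0.3288] q [ 0.0055  0.8971  0.4417 -0.0127] 
 [[ 0.6096  0.7925 -0.018 ]
 [ 0.7923 -0.6098 -0.0211]
 [-0.0277 -0.0014 -0.9996]]
```

>>> {"api": "arm_command", "payload": {"moves": [[-1,[0.2,0.26,0],0],[-1,[0.4,0.52,0],0],[-1,[0.61,0.79,0],0],[-1,[0.61,0.79,0],0]]}}

```text
time: 17.93
tool_pos: [0.9712, 0.1875, 0.3062]
tool_rot: [0.008, 0.897, 0.442, -0.002]
contact_force: [-0.2, -0.8, -4.0]
gripper_width: 0.136
grasp_force: 60.5
```

```bash
python3 st.py
```

```text
17.9333 J [ 0.1198  1.1228  0.067  -0.0176  1.9494  0.7681] p [0.9712 0.1875 0.3062] q [ 0.0081  0.8969  0.4422 -0.0016] 
 [[ 0.609   0.7932  0.0042]
 [ 0.7931 -0.6089 -0.0159]
 [-0.01    0.0131 -0.9999]]
```

>>> {"api": "arm_command", "payload": {"moves": [[-1,[0.61,0.79,0],0],[-1,[0.61,0.79,0],0],[-1,[0.61,0.79,0],0]]}}

```text
time: 18.18
tool_pos: [0.989, 0.1736, 0.3032]
tool_rot: [0.016, 0.897, 0.442, 0.023]
contact_force: [0.4, -0.9, -2.8]
gripper_width: 0.131
grasp_force: 60.5
```

```bash
python3 st.py
```

```text
18.1833 J [ 0.1033  1.1331  0.0558 -0.0145  1.8985  0.7529] p [0.989  0.1736 0.3032] q [0.0158 0.8966 0.4421 0.023 ] 
 [[ 0.6081  0.7919  0.0553]
 [ 0.7934 -0.6087 -0.008 ]
 [ 0.0273  0.0488 -0.9984]]
```

>>> {"api": "arm_command", "payload": {"moves": [[-1,[1,0.91,0],0],[-1,[1,0.91,0],0],[-1,[1,0.91,0],0]]}}

```text
time: 18.43
tool_pos: [1.0026, 0.1769, 0.2797]
tool_rot: [0.019, 0.896, 0.442, 0.036]
contact_force: [0.0, 0.1, -4.0]
gripper_width: 0.131
grasp_force: 60.5
```

```bash
python3 st.py
```

```text
18.4333 J [ 0.1046  1.1568  0.0564 -0.0118  1.848   0.7548] p [1.0026 0.1769 0.2797] q [0.0193 0.896  0.4422 0.0357] 
 [[ 0.6064  0.791   0.081 ]
 [ 0.7938 -0.6082 -0.003 ]
 [ 0.047   0.0661 -0.9967]]
```

>>> {"api": "arm_command", "payload": {"moves": [[-1,[1,0.91,0],0],[-1,[1,0.91,0],0],[-1,[1,0.91,0],0]]}}

```text
time: 18.68
tool_pos: [1.0148, 0.1795, 0.2606]
tool_rot: [0.023, 0.895, 0.442, 0.049]
contact_force: [-0.7, -0.4, -3.3]
gripper_width: 0.129
grasp_force: 60.5
```

```bash
python3 st.py
```

```text
18.6833 J [ 0.1053  1.1765  0.0566 -0.0097  1.8013  0.7561] p [1.0148 0.1795 0.2606] q [0.023  0.8954 0.4421 0.0486] 
 [[ 0.6044  0.7894  0.1074]
 [ 0.7939 -0.6081  0.0018]
 [ 0.0668  0.0842 -0.9942]]
```

>>> {"api": "arm_command", "payload": {"moves": [[-1,[0.74,0.67,-0.6],0],[-1,[0.74,0.67,-0.6],0]]}}

```text
time: 18.85
tool_pos: [1.014, 0.1799, 0.287]
tool_rot: [0.027, 0.895, 0.442, 0.061]
contact_force: [-0.3, -0.2, -2.7]
gripper_width: 0.133
grasp_force: 60.5
```

```bash
python3 st.py
```

```text
18.85 J [ 0.1054  1.1504  0.0573 -0.0076  1.8003  0.7566] p [1.014  0.1799 0.287 ] q [0.0266 0.8947 0.4417 0.0614] 
 [[ 0.6022  0.7871  0.1333]
 [ 0.7937 -0.6083  0.0066]
 [ 0.0863  0.1018 -0.9911]]
```

>>> {"api": "arm_command", "payload": {"moves": [[-1,[0.74,0.67,-0.6],0],[-1,[0.74,0.67,-0.6],0],[-1,[0.74,0.67,-0.6],0],[-1,[0.74,0.67,-0.6],0],[-1,[0.74,0.67,-0.6],0]]}}

```text
time: 19.27
tool_pos: [1.0066, 0.1798, 0.3371]
tool_rot: [0.032, 0.894, 0.441, 0.078]
contact_force: [1.2, -0.6, -3.8]
gripper_width: 0.128
grasp_force: 60.5
```

```bash
python3 st.py
```

```text
19.2667 J [ 0.1055  1.1023  0.055  -0.0057  1.8166  0.7572] p [1.0066 0.1798 0.3371] q [0.0316 0.8935 0.4412 0.0777] 
 [[ 0.5987  0.7835  0.1666]
 [ 0.7933 -0.6087  0.0121]
 [ 0.1109  0.1249 -0.9859]]
```

>>> {"api": "arm_command", "payload": {"moves": [[-1,[0.74,0.67,-0.25],0],[-1,[0.74,0.67,-0.25],0]]}}

```text
time: 19.43
tool_pos: [1.0124, 0.1813, 0.342]
tool_rot: [0.036, 0.892, 0.441, 0.092]
contact_force: [-0.1, -0.9, -3.2]
gripper_width: 0.133
grasp_force: 60.5
```

>>> {"api": "arm_command", "payload": {"moves": [[-1,[0.74,0.67,-0.25],0],[-1,[0.74,0.67,-0.25],0]]}}

```text
time: 19.6
tool_pos: [1.0169, 0.1826, 0.3495]
tool_rot: [0.039, 0.891, 0.44, 0.105]
contact_force: [-0.1, -0.5, -3.5]
gripper_width: 0.137
grasp_force: 60.5
```

>>> {"api": "arm_command", "payload": {"moves": [[-1,[0.74,0.67,-0.2],0],[-1,[0.74,0.67,-0.2],0]]}}

```text
time: 19.77
tool_pos: [1.022, 0.1839, 0.357]
tool_rot: [0.043, 0.889, 0.439, 0.119]
contact_force: [-0.2, -0.3, -2.7]
gripper_width: 0.129
grasp_force: 60.5
```

>>> {"api": "arm_command", "payload": {"moves": [[-1,[0.74,0.67,-0.2],0],[-1,[0.74,0.67,-0.2],0]]}}

```text
time: 19.93
tool_pos: [1.0265, 0.1851, 0.3654]
tool_rot: [0.047, 0.887, 0.439, 0.133]
contact_force: [0.7, -0.0, -3.0]
gripper_width: 0.129
grasp_force: 60.5
```

```bash
python3 st.py
```

```text
19.9333 J [0.1066 1.0794 0.0558 0.0028 1.7234 0.7599] p [1.0265 0.1851 0.3654] q [0.0474 0.8875 0.4388 0.1328] 
 [[ 0.5797  0.7662  0.2774]
 [ 0.7914 -0.6105  0.0324]
 [ 0.1942  0.2007 -0.9602]]
```

>>> {"api": "arm_command", "payload": {"moves": [[-1,[0.74,0.68,-0.1],0],[-1,[0.74,0.68,-0.1],0]]}}

```text
time: 20.1
tool_pos: [1.033, 0.1862, 0.3696]
tool_rot: [0.052, 0.885, 0.438, 0.147]
contact_force: [-0.9, -0.6, -2.5]
gripper_width: 0.133
grasp_force: 60.5
```

>>> {"api": "arm_command", "payload": {"moves": [[-1,[0.74,0.68,-0.1],0],[-1,[0.74,0.68,-0.1],0]]}}

```text
time: 20.27
tool_pos: [1.0389, 0.1869, 0.3738]
tool_rot: [0.055, 0.883, 0.437, 0.16]
contact_force: [-1.5, -0.0, -4.0]
gripper_width: 0.13
grasp_force: 60.5
```

>>> {"api": "arm_command", "payload": {"moves": [[-1,[0.74,0.68,0],0],[-1,[0.74,0.68,0],0]]}}

```text
time: 20.43
tool_pos: [1.0463, 0.1881, 0.3751]
tool_rot: [0.059, 0.881, 0.436, 0.174]
contact_force: [0.2, -0.4, -3.4]
gripper_width: 0.131
grasp_force: 60.5
```

>>> {"api": "arm_command", "payload": {"moves": [[-1,[0.74,0.68,0],0],[-1,[0.74,0.68,0],0]]}}

```text
time: 20.6
tool_pos: [1.0531, 0.1891, 0.3769]
tool_rot: [0.063, 0.879, 0.435, 0.187]
contact_force: [-0.2, -0.7, -3.3]
gripper_width: 0.131
grasp_force: 60.5
```

>>> {"api": "arm_command", "payload": {"moves": [[-1,[0.74,0.68,0],0],[-1,[0.74,0.68,0],0]]}}

```text
time: 20.77
tool_pos: [1.0593, 0.1901, 0.382]
tool_rot: [0.067, 0.876, 0.434, 0.202]
contact_force: [-0.3, 0.0, -3.0]
gripper_width: 0.134
grasp_force: 60.6
```

>>> {"api": "arm_command", "payload": {"moves": [[-1,[0.74,0.68,0.1],0],[-1,[0.74,0.68,0.1],0]]}}

```text
time: 20.93
tool_pos: [1.0671, 0.1913, 0.3829]
tool_rot: [0.071, 0.873, 0.432, 0.216]
contact_force: [-0.5, -0.0, -3.7]
gripper_width: 0.135
grasp_force: 60.6
```

```bash
python3 st.py
```

```text
20.9333 J [0.1052 1.0781 0.0556 0.0157 1.55   0.7595] p [1.0671 0.1913 0.3829] q [0.0713 0.8727 0.4323 0.2156] 
 [[ 0.5333  0.7238  0.4379]
 [ 0.7853 -0.6161  0.062 ]
 [ 0.3146  0.3108 -0.8969]]
```

>>> {"api": "arm_command", "payload": {"moves": [[-1,[0.74,0.68,0.1],0],[-1,[0.74,0.68,0.1],0]]}}

```text
time: 21.1
tool_pos: [1.074, 0.1924, 0.3837]
tool_rot: [0.075, 0.87, 0.431, 0.228]
contact_force: [-0.3, 0.4, -3.0]
gripper_width: 0.13
grasp_force: 60.5
```

>>> {"api": "arm_command", "payload": {"moves": [[-1,[0.74,0.68,0.1],0],[-1,[0.74,0.68,0.1],0]]}}

```text
time: 21.27
tool_pos: [1.0801, 0.1934, 0.3878]
tool_rot: [0.079, 0.867, 0.43, 0.242]
contact_force: [-0.3, 0.6, -3.1]
gripper_width: 0.135
grasp_force: 60.6
```

>>> {"api": "arm_command", "payload": {"moves": [[-1,[0.74,0.68,0.1],0],[-1,[0.74,0.68,0.1],0]]}}

```text
time: 21.43
tool_pos: [1.0858, 0.1944, 0.3942]
tool_rot: [0.083, 0.863, 0.428, 0.256]
contact_force: [-0.2, -0.2, -3.4]
gripper_width: 0.137
grasp_force: 60.6
```

>>> {"api": "arm_command", "payload": {"moves": [[-1,[0.74,0.68,0.1],0],[-1,[0.74,0.68,0.1],0]]}}

```text
time: 21.6
tool_pos: [1.0905, 0.1952, 0.4022]
tool_rot: [0.087, 0.859, 0.426, 0.269]
contact_force: [-0.6, -0.3, -2.6]
gripper_width: 0.134
grasp_force: 60.6
```

>>> {"api": "arm_command", "payload": {"moves": [[-1,[0.74,0.68,0.1],0],[-1,[0.74,0.68,0.1],0]]}}

```text
time: 21.77
tool_pos: [1.0945, 0.1959, 0.4116]
tool_rot: [0.091, 0.855, 0.424, 0.283]
contact_force: [-0.3, -1.1, -3.3]
gripper_width: 0.131
grasp_force: 60.6
```

```bash
python3 st.py "[.62,.12,.36]"
```

```text
21.7667 J [0.1044 1.0675 0.0558 0.0264 1.4159 0.758 ] p [1.0945 0.1959 0.4116] q [0.0906 0.8554 0.4244 0.2827] 
 [[ 0.4798  0.6749  0.5606]
 [ 0.7774 -0.6233  0.085 ]
 [ 0.4068  0.395  -0.8237]]
to [0.62 0.12 0.36] units [-2.0514 -1.9553 -1.5329]
```

The tool is at 34.5° with equal slope along both tote axes. Bringing it back over the middle of the bench.

>>> {"api": "arm_command", "payload": {"moves": [[-1,[-0.08,-0.08,-0.06],0],[-1,[-0.22,-0.21,-0.17],0],[-1,[-0.38,-0.36,-0.29],0],[-1,[-0.54,-0.51,-0.4],0],[-1,[-0.68,-0.65,-0.51],0]]}}

```text
time: 22.18
tool_pos: [0.9445, 0.1718, 0.3953]
tool_rot: [0.091, 0.856, 0.424, 0.282]
contact_force: [1.0, 0.3, -1.8]
gripper_width: 0.134
grasp_force: 60.6
```

>>> {"api": "arm_command", "payload": {"moves": [[-1,[-0.14,-0.13,-0.1],0],[-1,[-0.28,-0.26,-0.2],0],[-1,[-0.42,-0.4,-0.31],0],[-1,[-0.55,-0.53,-0.41],0],[-1,[-0.68,-0.65,-0.51],0]]}}

```text
time: 22.6
tool_pos: [0.7866, 0.1472, 0.3792]
tool_rot: [0.09, 0.855, 0.425, 0.282]
contact_force: [0.6, 0.8, -2.5]
gripper_width: 0.129
grasp_force: 60.6
```

>>> {"api": "arm_command", "payload": {"moves": [[-1,[-0.14,-0.13,-0.1],0],[-1,[-0.28,-0.26,-0.2],0],[-1,[-0.42,-0.4,-0.31],0],[-1,[-0.52,-0.5,-0.39],0],[-1,[-0.6,-0.57,-0.45],0],[-1,[-0.65,-0.62,-0.49],0],[-1,[-0.68,-0.65,-0.51],0],[-1,[-0.68,-0.65,-0.51],0],[-1,[-0.68,-0.65,-0.51],0]]}}

```text
time: 23.35
tool_pos: [0.6312, 0.1223, 0.3628]
tool_rot: [0.091, 0.855, 0.424, 0.283]
contact_force: [0.2, 1.3, -1.9]
gripper_width: 0.128
grasp_force: 60.6
```

```bash
python3 st.py; python3 - <<'E'
from h import *
a=shot('scene');b=shot('wrist')
k=np.hstack([cv2.resize(cv2.cvtColor(p['frame'],cv2.COLOR_RGB2BGR),(400,300)) for p in(a,b)]); cv2.imwrite('pics/end.png',k)
cv2.imwrite('pics/end_s.png',cv2.cvtColor(a['frame'],cv2.COLOR_RGB2BGR));shot('top','end_t.png')
E
```

```text
23.35 J [ 0.054  -0.2841  1.8208  0.0644  1.0054  0.6859] p [0.6312 0.1223 0.3628] q [0.0907 0.8554 0.4244 0.2826] 
 [[ 0.48    0.6749  0.5604]
 [ 0.7774 -0.6233  0.0847]
 [ 0.4065  0.395  -0.8239]]
```

View pics/end.png

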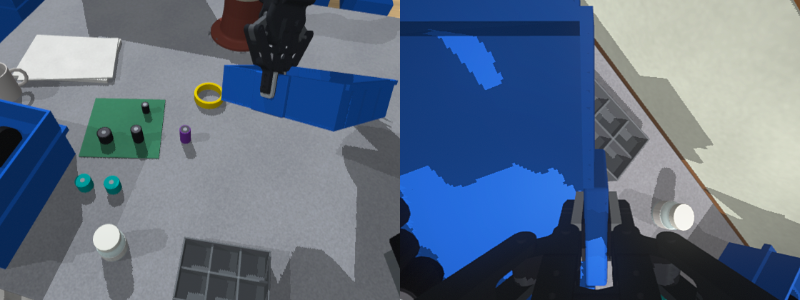

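The picture shows the tote held up and tilted, with the black rollers bunched at the lower left of the wrist view, toward the cut corner. My 10 views are used up, so I'll check the roller positions numerically.

```bash
cat > chk.py <<'E'
from fit import *
from scipy.spatial.transform import Rotation as Ro
np.set_printoptions(precision=3,suppress=True)
s=manip.state();q=s['tool_rot'];R=Ro.from_quat([*q[1:],q[0]]).as_matrix();p0=np.array(s['tool_pos'])
Rt0=np.c_[R[:,1],R[:,0],-R[:,2]] # tote axes in world
def pose(sx,sy): # extra sag about tote x,y through grip
    Rt=Rt0@Ro.from_euler('xy',[sx,sy]).as_matrix(); return Rt,p0-Rt@[.086,-.001,.051]
def tw(P,ps): return [ps[1]+ps[0]@np.array(k) for k in P]
pics=[shot(n) for n in('scene','wrist','top')]
body=[(u/1e3,v/1e3,z) for u,v in O for z in(0,.06)]
h=cv2.cvtColor(pics[0]['frame'],cv2.COLOR_RGB2HSV)
m=((h[...,0]>105)&(h[...,0]<130)&(h[...,1]>120)&(h[...,2]>35)).astype(np.uint8)
def cost(a):
    S=sil(pics[0],tw(body,pose(*a)),1); big=cv2.dilate(S,np.ones((25,25)))
    return ((S&(1-m)).sum()+((1-S)&m&big).sum())/S.sum()
best=min((cost((a,b)),a,b) for a in np.arange(-.16,.17,.04) for b in np.arange(-.16,.17,.04))
print('sag',best,cost((0,0)))
ps=pose(*best[1:]);print('tilt',np.degrees(np.arccos(ps[0][2,2])),'down dir in tote',-ps[0][2,:2],'min z',min(k[2] for k in tw(body,ps)))
for p in pics:
    print('corner px',proj(p,tw([(-.062,-.082,.004)],ps)[0]))
    for d in manip.search_frame(p,'roller_a'):
        e=d['extent'];uv=np.array([(e[0]+e[2])/2,(e[1]+e[3])/2])
        c=-np.array(p['R']).T@p['t'];r=np.array(p['R']).T@[(uv[0]-p['cx'])/p['fx'],(uv[1]-p['cy'])/p['fy'],1]
        ct=ps[0].T@(c-ps[1]);rt=ps[0].T@r;X=ct+rt*(.019-ct[2])/rt[2]
        print(p.get('shot'),np.round(e),round(d['confidence'],2),'tote xy mm',X[:2]*1e3)
E
python3 chk.py
```

```text
sag (np.float64(0.11613968564613784), np.float64(0.040000000000000036), np.float64(2.7755575615628914e-17)) 0.12008552084570615
tilt 36.11817626413461 down dir in tote [-0.394 -0.438] min z 0.22169321098489098
corner px [395.828 133.969]
corner px [ 20.01  382.244]
19 [  0. 362.  65. 420.] 0.63 tote xy mm [-43.082 -72.473]
19 [  0. 320.  27. 382.] 0.59 tote xy mm [-46.208 -45.916]
19 [  2. 276.  15. 320.] 0.58 tote xy mm [-40.435 -14.196]
corner px [169.117 219.301]
20 [ 71.  66. 244. 239.] 0.42 tote xy mm [20.079 -3.552]
```

The tilt is 36°, and the lowest edge of the tote is 0.22 m up. The rollers queue along one wall, with the third about 65 mm from the corner. A turn about the tote's own normal and back should pack them tighter, with the tilt itself unchanged.

>>> {"api": "arm_command", "payload": {"moves": [[-1,[0,0,0],0.012],[-1,[0,0,0],0.03],[-1,[0,0,0],0.048],[-1,[0,0,0],0.066],[-1,[0,0,0],0.084],[-1,[0,0,0],0.102],[-1,[0,0,0],0.115],[-1,[0,0,0],0.12],[-1,[0,0,0],0.12],[-1,[0,0,0],0.12],[-1,[0,0,0],0.12],[-1,[0,0,0],0.12],[-1,[0,0,0],0.12],[-1,[0,0,0],0.12]]}}

```text
time: 24.97
tool_pos: [0.6311, 0.1222, 0.3619]
tool_rot: [-0.02, 0.952, 0.08, 0.295]
contact_force: [0.6, 0.5, -2.2]
gripper_width: 0.129
grasp_force: 60.6
```

>>> {"api": "arm_command", "payload": {"moves": [[-1,[0,0,0],-0.012],[-1,[0,0,0],-0.03],[-1,[0,0,0],-0.048],[-1,[0,0,0],-0.066],[-1,[0,0,0],-0.084],[-1,[0,0,0],-0.102],[-1,[0,0,0],-0.115],[-1,[0,0,0],-0.12],[-1,[0,0,0],-0.12],[-1,[0,0,0],-0.12],[-1,[0,0,0],-0.12],[-1,[0,0,0],-0.12]]}}

```text
time: 25.97
tool_pos: [0.6311, 0.1223, 0.362]
tool_rot: [0.09, 0.856, 0.424, 0.282]
contact_force: [-0.6, 0.3, -3.9]
gripper_width: 0.128
grasp_force: 60.6
```

```bash
python3 st.py; python3 chk.py
```

```text
25.9667 J [ 0.054  -0.2833  1.8212  0.0645  1.0058  0.6864] p [0.6311 0.1223 0.362 ] q [0.0903 0.8558 0.4243 0.2819] 
 [[ 0.4809  0.6753  0.5591]
 [ 0.7771 -0.6236  0.0847]
 [ 0.4059  0.3938 -0.8247]]
sag (np.float64(0.11330261136712749), np.float64(0.040000000000000036), np.float64(2.7755575615628914e-17)) 0.12462748837763739
tilt 36.11484661120385 down dir in tote [-0.394 -0.439] min z 0.22159795759955042
corner px [395.927 133.735]
corner px [ 19.951 382.193]
22 [  0. 303.  23. 358.] 0.9 tote xy mm [-43.918 -33.04 ]
22 [  0. 346.  44. 420.] 0.66 tote xy mm [-47.169 -67.159]
22 [  8. 380.  74. 420.] 0.63 tote xy mm [-39.854 -78.96 ]
corner px [169.022 219.675]
```

The rollers are now packed against the cut corner: two on the slanting wall and the third touching them. Handing in.

```bash
python3 -c "
from plant import manip
print(manip.state()['joint_vel'].round(3), manip.job_done())"
```

```text
the job is handed in; nothing more can be done
[-0.     0.001  0.002 -0.003  0.002  0.001] None
```

I put roller_c in the tote, then lifted the tote by its grip and handed in after about 26 s, holding it still at about 36° with all three rollers packed in the cut-off corner and its lowest edge about 22 cm up; joint 3 read 0.055–0.057 rad while I made the tilt at full reach, just under its stated 0.06 limit, and no verdict came back.

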